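Light the red stone in the viewing pot

TASK

Take the red stone ball from the tray and lower it gently to the bottom of the grey pot on the viewing stand and let go of it; do not drop it in. Then lift the white reflector flap (its dark bar is the handle) until it stands at the same slope as the preset red pointer beside it, and finish while holding it there, because it falls when let go. Do not shift the pointer, and leave the other balls and everything else on the bench where they are.

Things in the scene. Friction and masses are not known exactly. Their poses are not given: they have to be found in the camera images.
- red_ball: polished red stone ball, 42 mm in diameter, about 0.1 kg, on one of the tray's three seats; its frame turns as it rolls, so use the centre point.
- red_ball_center (a point): centre of the red ball
- green_ball: polished green stone ball, 42 mm in diameter, about 0.1 kg, on one of the tray's three seats; its frame turns as it rolls, so use the centre point. Leave it alone.
- green_ball_center (a point): centre of the green ball
- blue_ball: polished blue stone ball, 42 mm in diameter, about 0.1 kg, on one of the tray's three seats; its frame turns as it rolls, so use the centre point. Leave it alone.
- blue_ball_center (a point): centre of the blue ball
- tray: fixed pale wooden tray 250 x 80 x 10 mm (x, y, z), origin at the centre of its underside. Three cork ring seats (34 mm outside, 8 mm high) stand on it in a row along its x axis, at x = -80, 0 and +80 mm. Any ball may be on any seat; a seated ball's centre is about 35 mm above the table.
- stand: fixed viewing stand: dark wooden base, 12 mm thick, spanning x -130..130 and y -245..+85 mm; origin on the table under the pot's axis. It carries the pot, the white flap on the pot's -y side and a fixed brass arc (radius 150 mm about the hinge line, at x = +94 mm, rising to 210 mm above the table) beside which the red pointer swings.
- pot: grey metal pot fixed on the stand, round and open at the top, 70 mm high, outside diameter 132 mm at the foot and 144 mm at the rim, wall 4 mm, floor 6 mm thick; origin at the centre of its underside (12 mm above the table), z up
- pot_in (a point): centre of the pot's inner floor, 18 mm above the table; the inside there is about 124 mm across and 64 mm deep
- pot_rim (a point): centre of the pot's mouth, 82 mm above the table, about 136 mm across inside
- flap: white reflector flap, panel 150 x 150 x 6 mm, about 0.45 kg (give or take a third). Origin on the hinge axis (its x axis, parallel to the stand's x), 60 mm above the table, 100 mm to the -y side of the pot's axis. The panel runs along its -y, 5 to 155 mm out. It starts level; lifting turns it about its -x, up towards the pot (to 1.45 rad). The hinge is free: let go, it falls.
- flap_bar (a point): middle of the flap's dark round handle bar: 12 mm thick, 100 mm long along the flap's x axis, 200 mm from the hinge axis (flap y = -200 mm). An 8 mm rod at each end joins it to the panel's edge, 45 mm away, so fingers can go down on either side. It starts 60 mm above the table with only the table beneath. The bar can turn between the fingers.
- pointer: red pointer arm, 165 mm long, preset at 0.6 to 1.1 rad above level. Origin on the flap's hinge axis, 106 mm farther along +x; the arm runs along its own -y. Its axes are parallel to the flap's when the flap stands at the marked angle. It is stiff and stays where it is; do not shift it.
- pointer_tip (a point): free tip of the red pointer, 165 mm from the hinge axis
- hammer: hammer, 240 mm long, lying on the table. Its origin is near the middle of its underside; it lies along its own x axis. Leave it alone.
- brush: hand brush, 170 mm long, lying on the table. Its origin is near the middle of its underside; it lies along its own x axis. Leave it alone.
- screwdriver: screwdriver, 170 mm long, lying on the table. Its origin is near the middle of its underside; it lies along its own x axis. Leave it alone.
- jar: amber glass jar with a white cap, 70 mm in diameter, 80 mm high, origin at the centre of its underside. Leave it alone.
- bench_block: polished steel block, 70 x 70 x 22 mm, origin at the centre of its underside. Leave it alone.
Mind the look-alikes: they are no part of the job. Of the things like the red_ball, leave any that is pink or yellow; of the rest the larger one is meant.

How it is judged (in metres and radians):
On the way:
1. the red ball lies on the floor of the pot, let go, with the flap still down (horizontal distance between red_ball_center and pot_in below 0.048 m and z of red_ball_center in the frame of pot_in between 0.01 and 0.03 m and contact force between red_ball and the fingers below 0.05 N and contact force between red_ball and the arm below 0.05 N and height (world z) of flap_bar below 0.09 m), for 0.2 s.
At the end, for the whole second after the job is handed in: The red ball rests, released, on the pot's floor (centre 10 to 30 mm above it, within 48 mm of its middle); the robot is holding the flap up (contact over 0.5 N, nothing else touching it), still, within 0.07 rad (4 degrees) of the red pointer's slope, the bar more than 120 mm above the table (horizontal distance between red_ball_center and pot_in below 0.048 m and z of red_ball_center in the frame of pot_in between 0.01 and 0.03 m and contact force between red_ball and the fingers below 0.05 N and contact force between red_ball and the arm below 0.05 N and linear speed of red_ball below 0.05 m/s and angle between the y axis of flap and the y axis of pointer, either way round below 0.07 rad and angular speed of flap below 0.1 rad/s and height (world z) of flap_bar above 0.12 m and contact force between any of the fingers, the arm and flap above 0.5 N and contact force between flap and hammer below 0.1 N and contact force between flap and brush below 0.1 N and contact force between flap and screwdriver below 0.1 N and contact force between flap and jar below 0.1 N and contact force between flap and bench_block below 0.1 N and contact force between flap and green_ball below 0.1 N and contact force between flap and blue_ball below 0.1 N and contact force between flap and red_ball below 0.1 N); the arm keeps its last pose, push and grip.
It fails at once if the red ball strikes or is pressed hard on the pot (over 15 N) (contact force between red_ball and pot above 15 N).
It fails at once if the red ball drops into the pot (faster than 0.6 m/s inside it) (horizontal distance between red_ball_center and pot_in below 0.06 m and z of red_ball_center in the frame of pot below 0.07 m and linear speed of red_ball above 0.6 m/s).
It fails at once if the preset red pointer is pushed off its setting (tip moved over 12 mm) (distance of pointer_tip from where it was at the start of the episode above 0.012 m).
It fails at once if the green or blue ball is knocked from its seat (moved over 20 mm) (distance of any of green_ball_center, blue_ball_center from where it was at the start of the episode above 0.02 m).
It fails at once if hammer, brush, screwdriver, jar or steel block is disturbed (moved over 40 mm) (distance of any of hammer, brush, screwdriver, jar, bench_block from where it was at the start of the episode above 0.04 m).
It also fails if it takes over 51 s, if anything falls off the work surface, if the arm or the gripper's body presses on something with over 40 N, if the wrist force passes 120 N, or if a joint passes its speed limit or range.

ROBOT

A 6-joint arm with a two-finger parallel gripper is mounted at the origin on the work surface. World frame = base frame: x ahead of the robot, y to its left, z up, the work surface at z = 0. Lengths are in mm, angles in rad, forces in N, time in s.
With the tool pointing down it reaches from about 325 to 850 mm from the base axis. Payload 4.4 kg.
Tool frame: the origin (TCP) lies between the finger pads; the fingertips stand r.finger_overhang ahead of it and the grasp point (between the pads) lies 8 mm behind it (r.finger_overhang is the distance from the TCP to the fingertips, in mm); y points along the fingers, z is the direction in which the jaws open and shut, and the axes are right-handed (so a half turn about y gives the same grasp; the last joint's range is limited). The gripper opens to 94 mm and grips with 3 to 60 N. Pads are 16 mm wide; open, the fingers measure 119 mm over their backs; the gripper's body (75 mm by 177 mm) begins 78 mm behind the grasp point.
Start: joints at [1.091, 0.207, 1.542, -0, 1.393, -0.15], TCP at [186.226, 544.01, 216.447] pointing down, gripper open.
Joint ranges: [-2.73, 2.73], [-0.86, 2.22], [0.23, 2.46], [-1.11, 4.25], [0.08, 2.63], [-2.82, 2.82]. Speed limits (rad/s): [2.79, 2.79, 3.14, 3.14, 3.14, 3.14].

INTERFACE

Orientations are given as [roll, pitch, yaw] about the fixed x, y, z axes, in that order (R = Rz(yaw) Ry(pitch) Rx(roll)).
In Python, from cell import monitor, viewer, r gives the robot as it stands.
- The arm moves only by the tool apply_moves, never from a script. Its argument "deltas" is text: rows parted by semicolons, each of 7 numbers parted by spaces: the closure, from 0 (fully open) to 1 (shut), then the shift along the tool's x, y, z in m, then the turn, a rotation vector about the tool's x, y, z in units of 6 degrees (1.0 is 6 degrees). A call has exactly 5 rows; each row is the pose to reach, as a shift and turn from the pose commanded when the call began, along the tool's axes at that moment; what a row does not reach only later rows make up. A row lasts 1/10 s, in which the tool goes at most 50 mm and 8.59 degrees, less where a joint would pass 70% of its speed; a pose out of reach is approached as far as the arm can. A call with a gripper value outside its range is refused whole. The fingers move at their own pace and stop on an object; "squeeze" is the grip in N (left out, the last holds). Time passes only in rows, so rows that repeat a pose let the fingers close, or fill a call up. It gives the time, the measured TCP pose, the force and the opening at its end, in the units of the state.
- monitor.get_obs(): the state, without advancing time (a new reading comes with each control period).
- viewer.get_image(name): name is "scene" or "side" or "wrist"; returns a dict with "image" (384x512x3 uint8, red, green, blue), "fx", "fy", "cx", "cy" (pixels), "eye" and "attitude" of the camera in the world. Camera axes: x right, y up, looking along -z (the intrinsics and any distortion apply to the point x, -y, -z); pixel columns grow to the right and rows downward; lengths in mm; the calibration is good to about 2 mm. A picture is of the moment at which its call begins. There is no depth.
- r.finish_job(): hands the job in, once; it reports no verdict.
The state is a dict: "clock": time; "joint_positions": joint angles; "dq": joint speeds; "tau": joint torques, N m; "eef_pos": TCP position; "orientation": TCP orientation; "force": force on the tool from outside, world axes, zero at the start; "torque": the same for the moment, N m; "gripper_width": finger opening in mm.
Only numpy, scipy, OpenCV 4.12 (cv2) and the standard library are available. Lean on these libraries where they do the work, as an engineer would, in place of code of your own. Each camera call takes 0.05 s, during which the arm holds its last target.

## Working session

There is one attempt and no reset: what is moved stays moved. The work goes in short steps, Python scripts to look and compute and a tool call to move; the robot and the scene stay as the last step left them, time stands still between calls to the robot, and variables do not carry over. Pictures are saved under pics/ and viewed, and the job is handed in when it is done.

Besides the shell and the picture viewer there is one more tool, called after ">>>" by a JSON object that holds its "method" and its "body". apply_moves: Moves the arm, as the interface text tells. Its arguments: {"type":"object","properties":{"deltas":{"type":"string"},"squeeze":{"type":"number"}},"required":["deltas"]}

```bash
ls; mkdir -p pics; python3 - <<'E'
from cell import monitor, viewer, r
import cv2
print(monitor.get_obs()); print(r.finger_overhang)
for n in ["scene","side","wrist"]:
    d=viewer.get_image(n); cv2.imwrite(f"pics/{n}0.png",d["image"][:,:,::-1])
    print(n,{k:v for k,v in d.items() if k!="image"})
E
```

```text
pics
{'clock': 0.0, 'joint_positions': array([ 1.09047429e+00,  2.07426934e-01,  1.54293500e+00, -1.49333129e-05,
        1.39352173e+00, -1.50480007e-01]), 'dq': array([ 1.57146643e-03, -2.73073925e-03, -4.74124161e-05,  5.99917492e-04,
        2.64045457e-03, -4.84358886e-04]), 'tau': array([ 2.10108351e-04, -3.70882094e+01, -2.81417584e+01,  6.99017337e-02,
        3.62493005e-02, -1.60599188e-04]), 'eef_pos': array([185.87541985, 543.29617758, 215.29586149]), 'orientation': array([-1.57306365e+00,  3.28924471e-04, -3.29839758e-01]), 'force': array([ 0.12611008, -0.57847062,  0.08757316]), 'torque': array([-0.03068563, -0.02875441, -0.01186314]), 'gripper_width': 93.85790473804215}
11.0
scene {'fx': 383.58489150553544, 'fy': 383.58489150553544, 'cx': 253.71954535561306, 'cy': 193.67067775736058, 'eye': array([1165.50930201,  255.76641485, 1122.98351053]), 'attitude': array([ 0.59843139, -0.00382609,  1.96061164])}
side {'fx': 395.9890271530396, 'fy': 395.9890271530396, 'cx': 258.4419421444513, 'cy': 196.852861363115, 'eye': array([118.14853647, 870.9982851 , 834.45471547]), 'attitude': array([ 0.89398986,  0.011294  , -2.76182564])}
wrist {'fx': 289.69039668256823, 'fy': 289.69039668256823, 'cx': 256.34859696590297, 'cy': 188.56588866138944, 'eye': array([108.14000698, 571.30042573, 384.37821484]), 'attitude': array([-0.2834896 ,  0.00216317,  1.24069697])}
```

View pics/scene0.png

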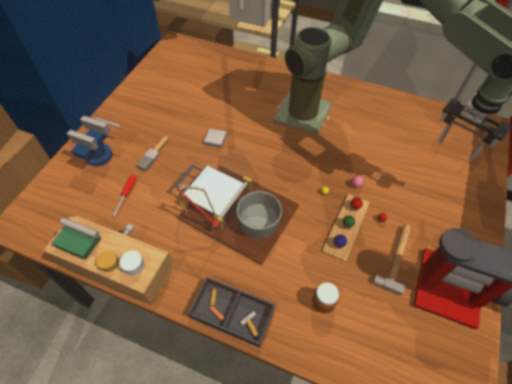

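View pics/side0.png

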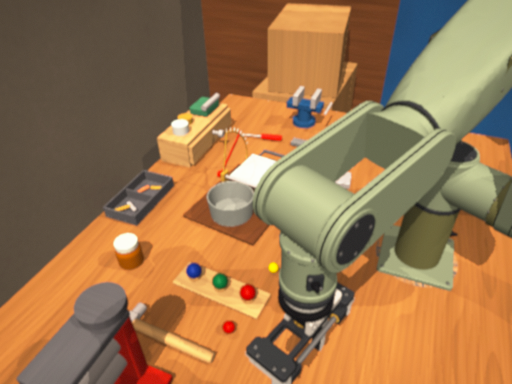

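View pics/wrist0.png

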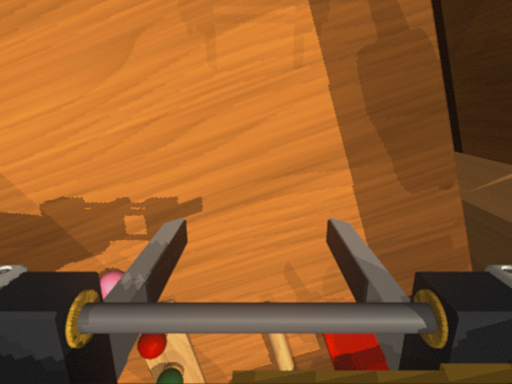

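```bash
cat > h.py <<'E'
import numpy as np, cv2
from scipy.spatial.transform import Rotation as R
from cell import monitor, viewer, r
def grab(n,save=None):
    d=viewer.get_image(n)
    if save: cv2.imwrite(f"pics/{save}.png",d["image"][:,:,::-1])
    return d
def proj(d,P):
    p=R.from_euler('xyz',d['attitude']).as_matrix().T@(np.asarray(P,float)-d['eye'])
    return np.array([d['cx']+d['fx']*p[0]/-p[2], d['cy']+d['fy']*(-p[1])/-p[2]])
def ray(d,u,v):
    c=np.array([(u-d['cx'])/d['fx'],-(v-d['cy'])/d['fy'],-1.])
    w=R.from_euler('xyz',d['attitude']).as_matrix()@c
    return d['eye'],w/np.linalg.norm(w)
def onz(d,u,v,z):
    e,w=ray(d,u,v); return e+w*(z-e[2])/w[2]
def tri(obs):
    A=np.zeros((3,3));b=np.zeros(3)
    for d,u,v in obs:
        e,w=ray(d,u,v);M=np.eye(3)-np.outer(w,w);A+=M;b+=M@e
    return np.linalg.solve(A,b)
def crop(d,x0,y0,x1,y1,s,name):
    im=d['image'][y0:y1,x0:x1,::-1]
    cv2.imwrite(f"pics/{name}.png",cv2.resize(im,None,fx=s,fy=s,interpolation=cv2.INTER_CUBIC))
E
python3 - <<'E'
from h import *
d=grab("scene");s=grab("side")
crop(d,160,150,320,270,5,"c1");crop(d,310,160,420,260,5,"c2");crop(s,170,120,300,290,3.5,"c3")
import pickle;pickle.dump((d,s),open("d0.pkl","wb"))
for n,c in (("scene",d),("side",s)):
    im=c['image'].astype(int);R_,G,B=im[...,0],im[...,1],im[...,2]
    for k,m in (("red",(R_>110)&(G<45)&(B<60)),("green",(G>R_+25)&(G>B+15)&(R_<60)),("blue",(B>R_+50)&(B>G+50))):
        q,l,st,ce=cv2.connectedComponentsWithStats(m.astype(np.uint8))
        for i in range(1,q):
            if st[i,4]>20: print(n,k,st[i],ce[i].round(1),onz(c,*ce[i],35).round(1))
E
```

```text
scene red [353 198   8  10  59] [356.5 202.6] [378.7 312.8  35. ]
scene red [379 214   7   7  30] [382. 217.] [402.1 404.5  35. ]
scene red [423 250  11  13  77] [426.5 255.1] [486.  560.4  35. ]
scene red [ 415  289   66   39 1195] [447.3 307.7] [631.2 639.2  35. ]
scene red [462 289   7   8  40] [465.2 292.5] [564.9 682.7  35. ]
scene green [347 217   6   8  39] [349.5 220.8] [457.1 308.7  35. ]
scene blue [340 238   5   6  25] [342.  240.4] [536.6 304.8  35. ]
side red [262 136  19   4  48] [271.4 137.7] [ 586.  -415.1   35. ]
side red [241 285  14  15 169] [247.7 292. ] [380.5 309.9  35. ]
side red [223 322  12  11 105] [228.6 326.9] [383.1 416.2  35. ]
side red [ 115  326   57   58 1155] [137.5 363.7] [525.6 567.1  35. ]
side green [207 101  11  13  46] [211.9 107.4] [ 929.1 -571.8   35. ]
side green [213 274  14  14 147] [219.9 280.9] [460.4 303.5  35. ]
side blue [187 264  13  13 139] [193.2 270.2] [541.4 297.   35. ]
```

View pics/c1.png

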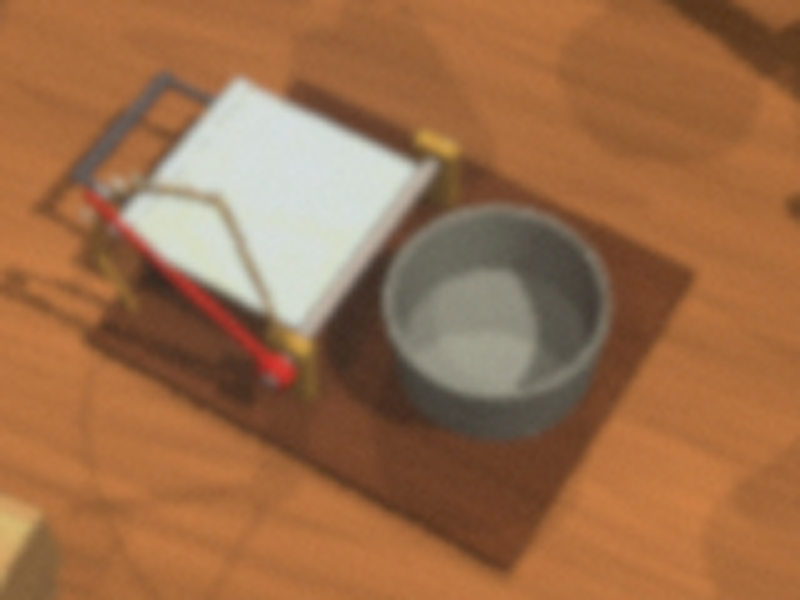

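View pics/c2.png

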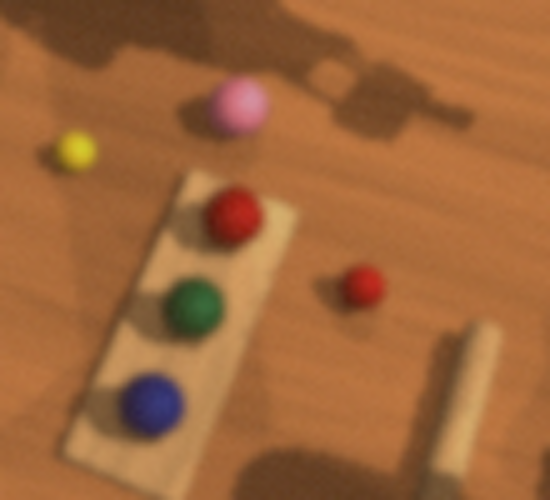

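View pics/c3.png

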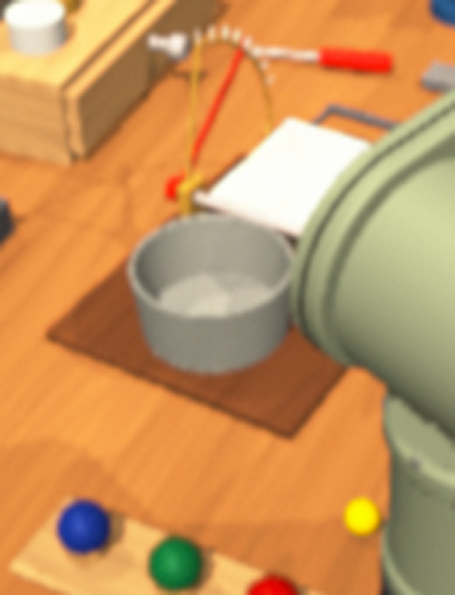

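```bash
cat > fit.py <<'E'
from h import *
import pickle
from scipy.optimize import least_squares
d,s=pickle.load(open("d0.pkl","rb"))
F=[("d",(130,85,12),(505,572)),("d",(130,-245,12),(88,342)),("d",(-130,85,12),(693,272)),("d",(-130,-245,12),(300,82)),
("d",(-50,-300,60),(168,78)),("d",(50,-300,60),(78,180)),("d",(-75,-255,63),(240,78)),("d",(75,-255,63),(122,220)),
("d",(0,0,82),(497,302)),("d","tip",(92,190)),("d","piv",(280,368)),
("s",(-130,85,12),(292,437)),("s",(130,85,12),(48,333)),("s",(0,0,82),(212,262)),("s","tip",(240,52)),("s","piv",(175,190)),
("s",(75,-255,63),(295,118))]
def res(p):
    x,y,a,t=p;o=[];c,si=np.cos(a),np.sin(a)
    for k,P,q in F:
        if P=="tip":P=(106,-100-165*np.cos(t),60+165*np.sin(t))
        if P=="piv":P=(106,-100,60)
        W=np.array([x+c*P[0]-si*P[1],y+si*P[0]+c*P[1],P[2]])
        cam=d if k=="d" else s
        uv=(160+q[0]/5,150+q[1]/5) if k=="d" else (170+q[0]/3.5,120+q[1]/3.5)
        o+=list(proj(cam,W)-uv)
    return np.array(o)
if __name__=="__main__":
    z0=onz(d,160+497/5,150+302/5,82);print(z0, onz(s,170+212/3.5,120+262/3.5,82))
    f=min((least_squares(res,[z0[0],z0[1],a,.8],loss='soft_l1') for a in (-2,-1,0,1,2)),key=lambda f:f.cost)
    print(f.x,f.cost)
    for (k,P,q),e in zip(F,res(f.x).reshape(-1,2)):print(k,P,e.round(1))
    x,y,a,t=f.x
    W=lambda P:np.array([x+np.cos(a)*P[0]-np.sin(a)*P[1],y+np.sin(a)*P[0]+np.cos(a)*P[1],P[2]]).round(1)
    print("bar",W((0,-300,60)),"tip",W((106,-100-165*np.cos(t),60+165*np.sin(t))),"hinge",W((0,-100,60)))
    for b in("red",):print(tri([(d,356.7,203.0),(s,247.9,292.2)]))
E
python3 fit.py
```

```text
[560.27438773  31.00877807  82.        ] [556.45942711  25.65687016  82.        ]
[557.02116424  30.71325954  68.96725357 120.05681926] 14.306653792140093
d (130, 85, 12) [ 0.8 -0.7]
d (130, -245, 12) [-0.6 -1.5]
d (-130, 85, 12) [ 1.1 -0.8]
d (-130, -245, 12) [-0.1 -1.4]
d (-50, -300, 60) [-0.3 -0.2]
d (50, -300, 60) [ 0.4 -0.8]
d (-75, -255, 63) [-0.2 -0.3]
d (75, -255, 63) [-2.3  1.6]
d (0, 0, 82) [ 0.3 -0.8]
d tip [-0.4  0.1]
d piv [-0.4  0.2]
s (-130, 85, 12) [-1.  -0.3]
s (130, 85, 12) [-2.2  0. ]
s (0, 0, 82) [-0.9  0.9]
s tip [ 0.8 -3.6]
s piv [0.2 0.7]
s (75, -255, 63) [-2.5  1.1]
bar [ 512.8 -266.    60. ] tip [ 628.2 -211.1  163.3] hinge [542.3 -68.2  60. ]
[379.93043518 312.80888016  36.60169841]
```

```bash
cat > mv.py <<'E'
from h import *
import json,sys,os
# python3 mv.py log "dx dy dz rx ry rz"  -> update commanded pose ; python3 mv.py to x y z roll pitch yaw -> needed deltas
f="cmd.json"
st=json.load(open(f)) if os.path.exists(f) else {"p":[186.226,544.01,216.447],"o":[-np.pi/2,0,-0.3298]}
def go(st,v):
    Rm=R.from_euler('xyz',st["o"]); p=np.array(st["p"])+Rm.apply(np.array(v[:3])*1000)
    o=Rm*R.from_rotvec(np.array(v[3:])*np.radians(6))
    return {"p":p.tolist(),"o":o.as_euler('xyz').tolist()}
def need(st,p,o):
    Rm=R.from_euler('xyz',st["o"]); t=Rm.inv().apply(np.array(p)-st["p"])/1000
    w=(Rm.inv()*R.from_euler('xyz',o)).as_rotvec()/np.radians(6)
    return np.r_[t.round(4),w.round(3)]
if __name__=="__main__":
    a=sys.argv
    if a[1]=="log":
        st=go(st,[float(x) for x in a[2].split()]); json.dump(st,open(f,"w"))
    if a[1]=="to": print(*need(st,[float(x) for x in a[2:5]],[float(x) for x in a[5:8]]))
    o=monitor.get_obs()
    print("cmd",np.round(st["p"],1),np.round(st["o"],3)," meas",o["eef_pos"].round(1),o["orientation"].round(3),"F",o["force"].round(1),"w",round(o["gripper_width"],1),"t",o["clock"])
E
python3 mv.py to 380 312.5 110 -1.5708 0 -0.06;python3 mv.py to 380 312.5 28 -1.5708 0 -0.06
```

```text
0.2583 0.1064 -0.1563 -0.0 -2.576 -0.0
cmd [186.2 544.  216.4] [-1.571  0.    -0.33 ]  meas [186.1 543.7 215.9] [-1.572  0.    -0.33 ] F [-0.6  0.6  0.5] w 94.0 t 0.25
0.2583 0.1884 -0.1563 -0.0 -2.576 -0.0
cmd [186.2 544.  216.4] [-1.571  0.    -0.33 ]  meas [186.1 543.7 215.9] [-1.572  0.    -0.33 ] F [-0.6  0.6  0.5] w 94.0 t 0.25
```

>>> {"method": "apply_moves", "body": {"deltas": "0 0.04 0.0 -0.024 0 -0.5 0; 0 0.08 0.0 -0.048 0 -1 0; 0 0.12 0.01 -0.072 0 -1.5 0; 0 0.16 0.02 -0.096 0 -2 0; 0 0.2 0.03 -0.12 0 -2.58 0"}}

```text
clock: 0.75
eef_pos: [337.4, 364.3, 186.3]
orientation: [-1.57, -0.001, -0.057]
force: [1.1, 1.1, -0.0]
gripper_width: 94.2
```

```bash
python3 mv.py log "0.2 0.03 -0.12 0 -2.58 0"; python3 mv.py to 380 312.5 110 -1.5708 0 -0.06
```

```text
cmd [336.6 365.7 186.4] [-1.571  0.    -0.06 ]  meas [337.4 364.3 186.3] [-1.57e+00 -1.00e-03 -5.70e-02] F [ 1.1  1.1 -0. ] w 94.2 t 0.75
0.0465 0.0764 -0.0505 -0.0 0.004 0.0
cmd [336.6 365.7 186.4] [-1.571  0.    -0.06 ]  meas [337.4 364.3 186.3] [-1.57e+00 -1.00e-03 -5.70e-02] F [ 1.1  1.1 -0. ] w 94.2 t 0.75
```

>>> {"method": "apply_moves", "body": {"deltas": "0 0.02 0.025 -0.02 0 0 0; 0 0.04 0.05 -0.04 0 0 0; 0 0.0465 0.076 -0.0505 0 0 0; 0 0.0465 0.076 -0.0505 0 0 0; 0 0.0465 0.076 -0.0505 0 0 0"}}

```text
clock: 1.25
eef_pos: [379.7, 312.5, 110.4]
orientation: [-1.571, 0.001, -0.06]
force: [0.2, 0.1, 1.1]
gripper_width: 94.1
```

```bash
python3 mv.py log "0.0465 0.076 -0.0505 0 0 0"; python3 - <<'E'
from h import *
w=grab("wrist","w1"); d=grab("scene","s1");s=grab("side","sd1")
print(w['eye'],w['attitude'],proj(w,[380,312.5,35]),proj(w,[459,306,35]))
E
```

```text
cmd [380.  312.5 110.4] [-1.571  0.    -0.06 ]  meas [379.7 312.5 110.4] [-1.571e+00  1.000e-03 -6.000e-02] F [0.2 0.1 1.1] w 94.1 t 1.25
[297.70164949 318.66510943 279.47706416] [-2.82563606e-01  4.86708482e-04  1.51013557e+00] [255.17365521 201.02076229] [253.50813444 278.80879283]
```

View pics/w1.png

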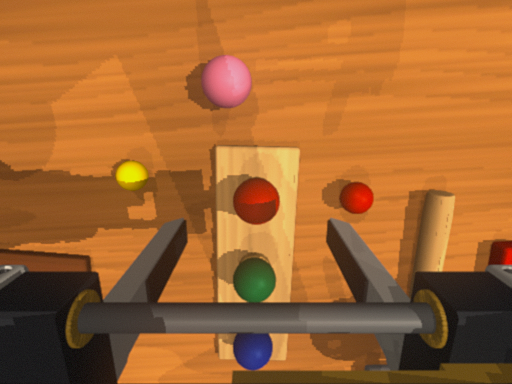

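View pics/sd1.png

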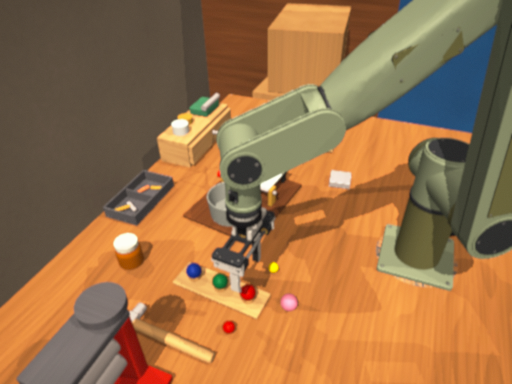

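>>> {"method": "apply_moves", "body": {"deltas": "0 -0.0005 0.03 0.001 0 0 0; 0 -0.0005 0.055 0.001 0 0 0; 0 -0.0005 0.072 0.001 0 0 0; 0 -0.0005 0.082 0.001 0 0 0; 0 -0.0005 0.082 0.001 0 0 0"}}

```text
clock: 1.9
eef_pos: [378.9, 313.9, 28.1]
orientation: [-1.571, 0.001, -0.058]
force: [-0.4, -0.0, -0.2]
gripper_width: 94.1
```

```bash
python3 mv.py log "-0.0005 0.082 0.001 0 0 0"; python3 - <<'E'
from h import *
w=grab("wrist","w2"); 
E
```

```text
cmd [379.6 313.6  28.4] [-1.571  0.    -0.06 ]  meas [378.9 313.9  28.1] [-1.571e+00  1.000e-03 -5.800e-02] F [-0.4 -0.  -0.2] w 94.1 t 1.9
```

View pics/w2.png

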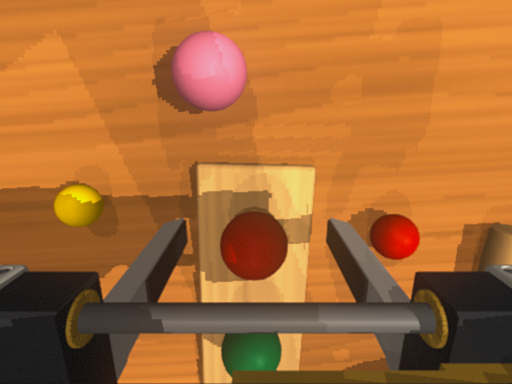

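>>> {"method": "apply_moves", "body": {"deltas": "1 0 0 0 0 0 0; 1 0 0 0 0 0 0; 1 0 0 0 0 0 0; 1 0 0 0 0 0 0; 1 0 0 0 0 0 0", "squeeze": 15}}

```text
clock: 2.45
eef_pos: [379.7, 313.6, 28.7]
orientation: [-1.571, -0.0, -0.06]
force: [-0.3, 0.3, 0.0]
gripper_width: 57.3
```

>>> {"method": "apply_moves", "body": {"deltas": "1 0 0 0 0 0 0; 1 0 0 0 0 0 0; 1 0 0 0 0 0 0; 1 0 0 0 0 0 0; 1 0 0 0 0 0 0"}}

```text
clock: 2.95
eef_pos: [379.4, 312.8, 28.4]
orientation: [-1.572, 0.0, -0.059]
force: [0.2, -5.3, 3.7]
gripper_width: 41.4
```

```bash
python3 mv.py log "0 0 0 0 0 0"; python3 - <<'E'
from h import *
w=grab("wrist","w3"); print(proj(w,[379.6,313.6,35]))
E
```

```text
cmd [379.6 313.6  28.4] [-1.571  0.    -0.06 ]  meas [379.4 312.8  28.4] [-1.572  0.    -0.059] F [ 0.2 -5.3  3.7] w 41.4 t 2.95
[255.88299356 243.19206126]
```

View pics/w3.png

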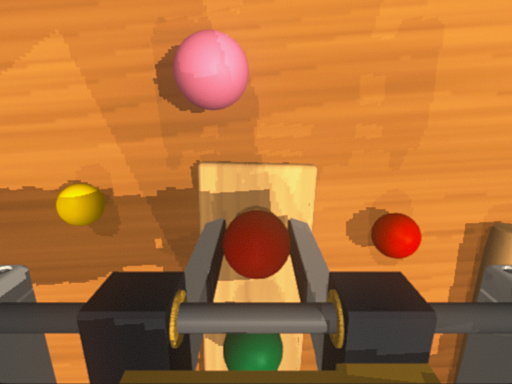

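>>> {"method": "apply_moves", "body": {"deltas": "1 0 -0.01 0 0 0 0; 1 0 -0.035 0 0 0 0; 1 0 -0.07 0 0 0 0; 1 0 -0.11 0 0 0 0; 1 0 -0.13 0 0 0 0"}}

```text
clock: 3.5
eef_pos: [381.3, 315.6, 162.7]
orientation: [-1.565, -0.005, -0.06]
force: [0.3, -0.2, 0.1]
gripper_width: 40.8
```

```bash
python3 mv.py log "0 -0.13 0 0 0 0"; python3 mv.py to 557 31 160 -1.5708 0 -0.06
```

```text
cmd [379.6 313.6 158.4] [-1.571  0.    -0.06 ]  meas [381.3 315.6 162.7] [-1.565 -0.005 -0.06 ] F [ 0.3 -0.2  0.1] w 40.8 t 3.5
0.194 -0.0016 -0.2715 -0.0 0.004 0.0
cmd [379.6 313.6 158.4] [-1.571  0.    -0.06 ]  meas [381.3 315.6 162.7] [-1.565 -0.005 -0.06 ] F [ 0.3 -0.2  0.1] w 40.8 t 3.5
```

>>> {"method": "apply_moves", "body": {"deltas": "1 0.015 0 -0.02 0 0 0; 1 0.035 0 -0.05 0 0 0; 1 0.06 0 -0.085 0 0 0; 1 0.085 0 -0.12 0 0 0; 1 0.11 0 -0.154 0 0 0"}}

```text
clock: 4.0
eef_pos: [481.2, 152.9, 159.1]
orientation: [-1.569, -0.002, -0.059]
force: [1.3, -0.4, -1.0]
gripper_width: 41.2
```

```bash
python3 mv.py log "0.11 0 -0.154 0 0 0"; python3 mv.py to 557 31 160 -1.5708 0 -0.06
```

```text
cmd [480.2 153.3 158.4] [-1.571  0.    -0.06 ]  meas [481.2 152.9 159.1] [-1.569 -0.002 -0.059] F [ 1.3 -0.4 -1. ] w 41.2 t 4.0
0.084 -0.0016 -0.1175 -0.0 0.004 0.0
cmd [480.2 153.3 158.4] [-1.571  0.    -0.06 ]  meas [481.2 152.9 159.1] [-1.569 -0.002 -0.059] F [ 1.3 -0.4 -1. ] w 41.2 t 4.0
```

>>> {"method": "apply_moves", "body": {"deltas": "1 0.025 -0.001 -0.034 0 0 0; 1 0.05 -0.001 -0.068 0 0 0; 1 0.07 -0.0015 -0.098 0 0 0; 1 0.084 -0.0015 -0.1175 0 0 0; 1 0.084 -0.0015 -0.1175 0 0 0"}}

```text
clock: 4.5
eef_pos: [559.2, 28.9, 160.5]
orientation: [-1.57, -0.003, -0.063]
force: [0.6, -0.1, -1.7]
gripper_width: 41.4
```

```bash
python3 mv.py log "0.084 -0.0015 -0.1175 0 0 0"; python3 - <<'E'
from h import *
w=grab("wrist","w4");s=grab("side","sd4");d=grab("scene","s4"); print(proj(w,[557,31,82]),proj(w,[557,31,168]))
E
```

```text
cmd [557.   31.  159.9] [-1.571  0.    -0.06 ]  meas [559.2  28.9 160.5] [-1.57  -0.003 -0.063] F [ 0.6 -0.1 -1.7] w 41.4 t 4.5
[257.31122597 196.80121805] [257.81602543 240.32083437]
```

View pics/w4.png

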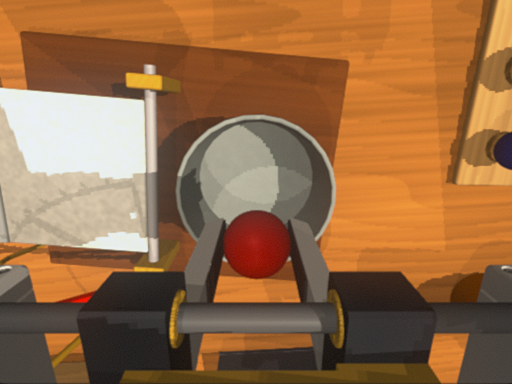

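View pics/sd4.png

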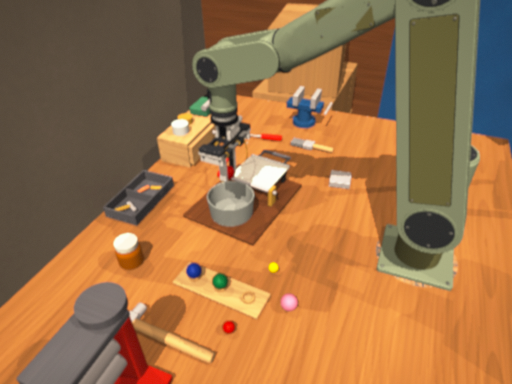

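View pics/s4.png

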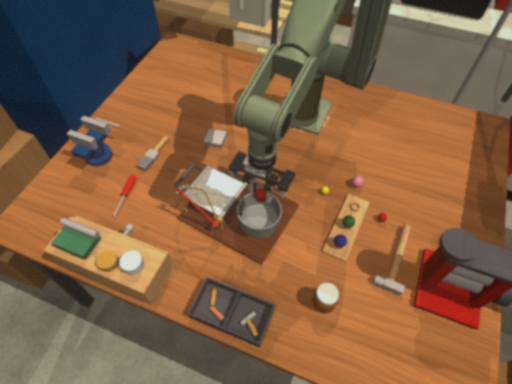

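>>> {"method": "apply_moves", "body": {"deltas": "1 0 0.01 0 0 0 0; 1 0 0.035 0 0 0 0; 1 0 0.06 0 0 0 0; 1 0 0.085 0 0 0 0; 1 0 0.105 0 0 0 0"}}

```text
clock: 5.15
eef_pos: [555.3, 32.6, 52.8]
orientation: [-1.57, 0.002, -0.058]
force: [0.6, 0.4, -1.0]
gripper_width: 40.9
```

>>> {"method": "apply_moves", "body": {"deltas": "1 0 0.007 0 0 0 0; 1 0 0.012 0 0 0 0; 1 0 0.015 0 0 0 0; 1 0 0.017 0 0 0 0; 1 0 0.018 0 0 0 0"}}

```text
clock: 5.65
eef_pos: [557.8, 31.0, 37.7]
orientation: [-1.571, -0.002, -0.06]
force: [-0.4, -0.1, -0.2]
gripper_width: 41.0
```

```bash
python3 mv.py log "0 0.123 0 0 0 0"; python3 - <<'E'
from h import *
w=grab("wrist","w5");s=grab("side","sd5")
E
```

```text
cmd [557.   31.   36.9] [-1.571  0.    -0.06 ]  meas [557.8  31.   37.7] [-1.571 -0.002 -0.06 ] F [-0.4 -0.1 -0.2] w 41.0 t 5.65
```

View pics/w5.png

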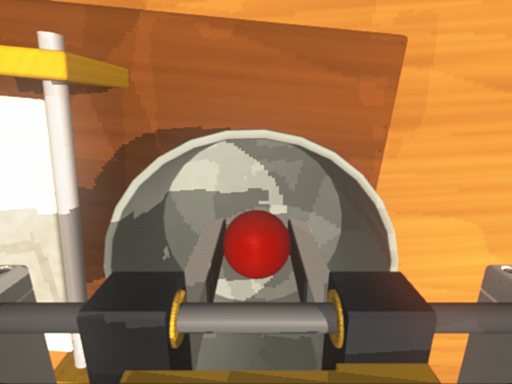

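Centred in the pot. Creep down in 1 mm steps.

>>> {"method": "apply_moves", "body": {"deltas": "1 0 0.001 0 0 0 0; 1 0 0.002 0 0 0 0; 1 0 0.0025 0 0 0 0; 1 0 0.003 0 0 0 0; 1 0 0.003 0 0 0 0"}}

```text
clock: 6.25
eef_pos: [557.0, 31.0, 33.9]
orientation: [-1.571, 0.0, -0.06]
force: [0.2, 0.2, -0.7]
gripper_width: 41.3
```

>>> {"method": "apply_moves", "body": {"deltas": "1 0 0.0005 0 0 0 0; 1 0 0.001 0 0 0 0; 1 0 0.001 0 0 0 0; 1 0 0.001 0 0 0 0; 1 0 0.001 0 0 0 0"}}

```text
clock: 6.75
eef_pos: [557.3, 31.0, 33.2]
orientation: [-1.571, -0.001, -0.06]
force: [-1.1, 0.5, 1.7]
gripper_width: 41.3
```

>>> {"method": "apply_moves", "body": {"deltas": "1 0 0.0005 0 0 0 0; 1 0 0.001 0 0 0 0; 1 0 0.001 0 0 0 0; 1 0 0.001 0 0 0 0; 1 0 0.001 0 0 0 0"}}

```text
clock: 7.25
eef_pos: [557.8, 30.9, 33.1]
orientation: [-1.571, -0.001, -0.06]
force: [-1.3, 0.4, 5.8]
gripper_width: 41.4
```

```bash
python3 mv.py log "0 0.005 0 0 0 0"
```

```text
cmd [557.   31.   31.9] [-1.571  0.    -0.06 ]  meas [557.8  30.9  33.1] [-1.571e+00 -1.000e-03 -6.000e-02] F [-1.3  0.4  5.8] w 41.4 t 7.25
```

>>> {"method": "apply_moves", "body": {"deltas": "1 0 -0.001 0 0 0 0; 1 0 -0.001 0 0 0 0; 0.4 0 -0.001 0 0 0 0; 0.4 0 -0.001 0 0 0 0; 0.4 0 -0.001 0 0 0 0", "squeeze": 4}}

```text
clock: 7.75
eef_pos: [556.7, 31.0, 32.6]
orientation: [-1.571, 0.001, -0.06]
force: [0.8, -0.4, -0.3]
gripper_width: 55.9
```

```bash
python3 mv.py log "0 -0.001 0 0 0 0"; python3 - <<'E'
from h import *
w=grab("wrist","w6")
E
```

```text
cmd [557.   31.   32.9] [-1.571  0.    -0.06 ]  meas [556.7  31.   32.6] [-1.571e+00  1.000e-03 -6.000e-02] F [ 0.8 -0.4 -0.3] w 55.9 t 7.75
```

View pics/w6.png

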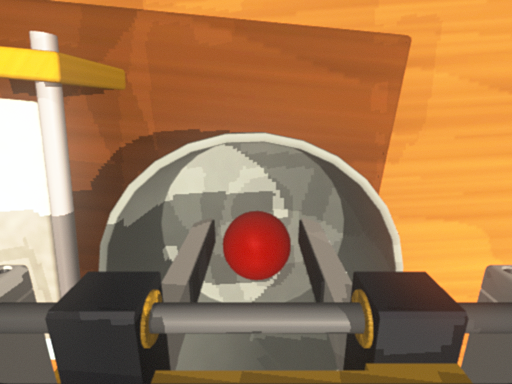

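>>> {"method": "apply_moves", "body": {"deltas": "0.4 0 -0.01 0 0 0 0; 0.4 0 -0.04 0 0 0 0; 0.4 0 -0.08 0 0 0 0; 0.4 0 -0.12 0 0 0 0; 0.4 0 -0.16 0 0 0 0"}}

```text
clock: 8.3
eef_pos: [556.8, 31.0, 195.2]
orientation: [-1.571, -0.001, -0.06]
force: [0.9, -0.1, -0.1]
gripper_width: 56.5
```

>>> {"method": "apply_moves", "body": {"deltas": "0.4 0 -0.04 0 0 0 0; 0.4 0 -0.07 0 0 0 0; 0.4 0 -0.07 -0.03 0 0.4 0; 0.4 0 -0.07 -0.07 0 0.84 0; 0.4 0 -0.07 -0.11 0 0.84 0"}}

```text
clock: 8.8
eef_pos: [550.5, -79.5, 264.4]
orientation: [-1.571, -0.002, -0.147]
force: [0.2, 0.2, 0.2]
gripper_width: 56.1
```

```bash
python3 mv.py log "0 -0.16 0 0 0 0";python3 mv.py log "0 -0.07 -0.11 0 0.84 0"; python3 - <<'E'
from h import *
w=grab("wrist","w7");d=grab("scene","s7");s=grab("side","sd7")
import pickle;pickle.dump((w,d,s),open("d7.pkl","wb"))
crop(d,160,150,320,270,5,"c7");crop(s,180,110,310,240,4.5,"c7s")
print(proj(w,[512.8,-266,60]))
E
python3 mv.py to 513 -266 130 -1.5708 0 -0.148
```

```text
cmd [557.   31.  192.9] [-1.571  0.    -0.06 ]  meas [550.5 -79.5 264.4] [-1.571 -0.002 -0.147] F [0.2 0.2 0.2] w 56.1 t 8.8
cmd [550.5 -78.8 262.9] [-1.571  0.    -0.148]  meas [550.5 -79.5 264.4] [-1.571 -0.002 -0.147] F [0.2 0.2 0.2] w 56.1 t 8.8
[110.33776958 161.49680442]
-0.0095 0.1329 -0.1906 -0.0 0.004 0.0
cmd [550.5 -78.8 262.9] [-1.571  0.    -0.148]  meas [550.3 -80.8 263.6] [-1.571e+00 -1.000e-03 -1.510e-01] F [0.  0.1 0.1] w 56.0 t 8.95
```

View pics/w7.png

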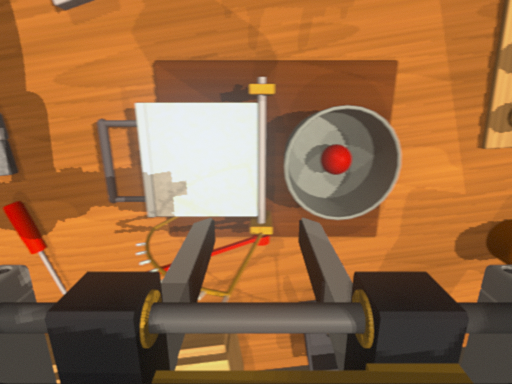

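View pics/c7s.png

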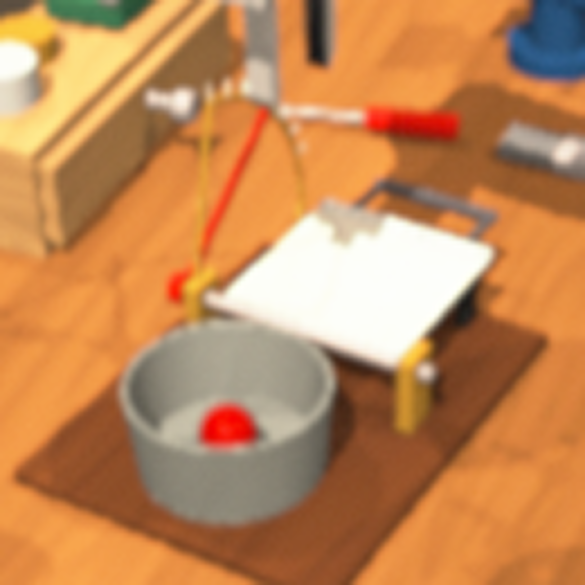

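View pics/c7.png

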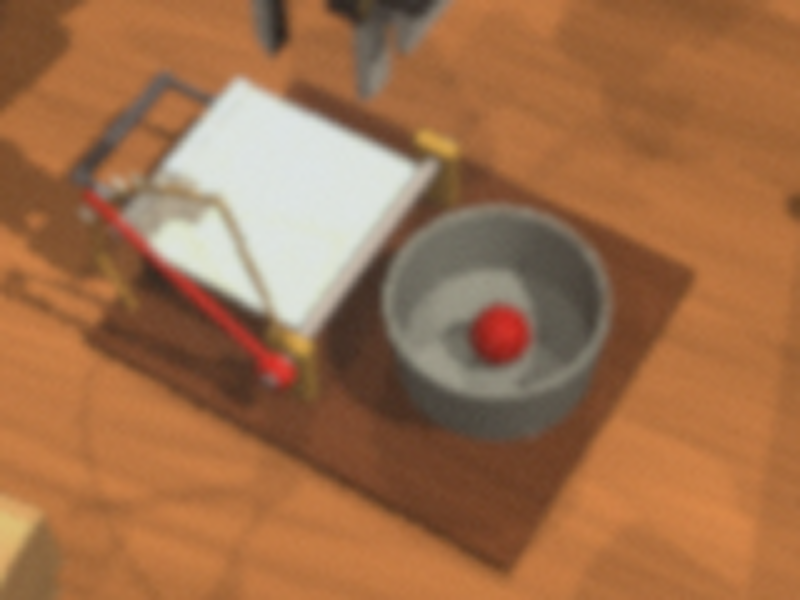

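```bash
python3 - <<'E'
from h import *
import pickle
w,d,s=pickle.load(open("d7.pkl","rb"))
crop(w,90,60,290,310,3,"c7w"); crop(s,210,120,260,190,8,"c7p"); crop(d,165,170,235,235,8,"c7d")
E
```

```text
(no output)
```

View pics/c7w.png

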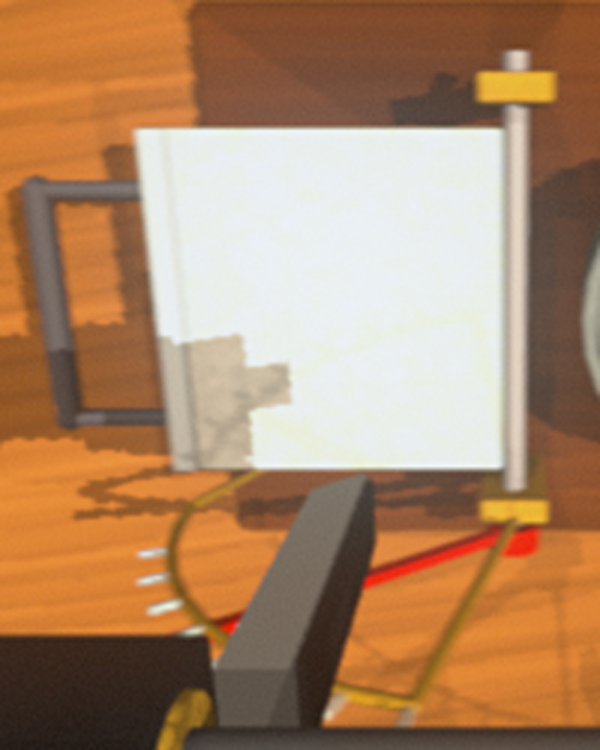

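View pics/c7p.png

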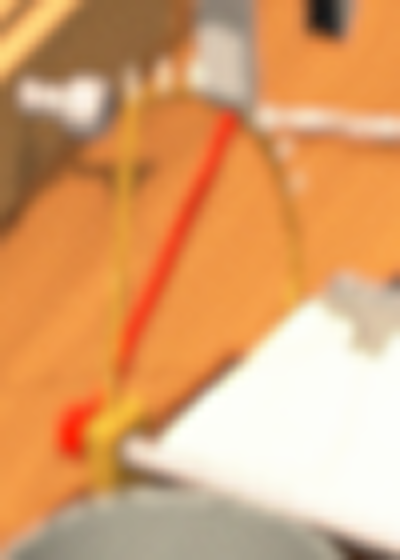

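View pics/c7d.png

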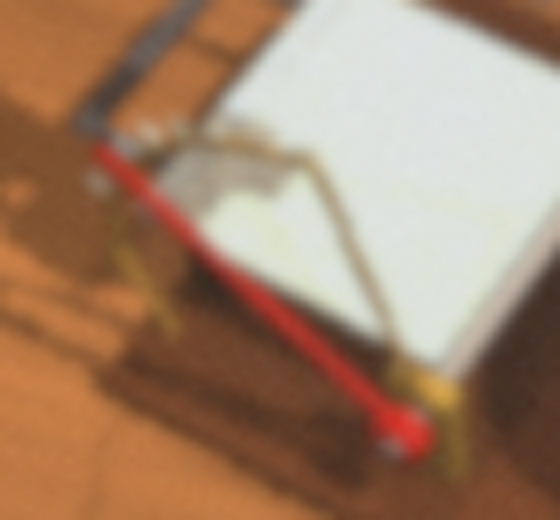

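```bash
cat > fit2.py <<'E'
from h import *
import pickle
from scipy.optimize import least_squares
w,d,s=pickle.load(open("d7.pkl","rb"))
C={"d":(d,160,150,5),"s":(s,180,110,4.5),"w":(w,90,60,3),"S":(s,210,120,8),"D":(d,165,170,8)}
base={"d":0,"D":0,"s":1,"S":1,"w":2}
F=[("d",(130,85,12),(505,572)),("d",(130,-245,12),(88,342)),("d",(-130,85,12),(693,272)),("d",(-130,-245,12),(300,82)),
("d",(-50,-300,60),(168,78)),("D",(50,-300,60),(88,122)),("d",(-75,-255,63),(240,78)),("d",(75,-105,63),(302,335)),
("d",(0,0,82),(497,302)),("D","tip",(98,150)),("D","piv",(402,435)),
("s",(130,85,12),(18,478)),("s",(-130,-245,12),(545,340)),("s",(0,0,82),(228,382)),("S","tip",(233,112)),("S","piv",(78,430)),
("s",(75,-255,63),(325,203)),("s",(-75,-255,63),(495,250)),("s",(50,-300,60),(385,187)),("s",(-50,-300,60),(490,218)),
("w",(-75,-255,63),(135,130)),("w",(75,-255,63),(172,470)),("w",(-50,-300,60),(37,185)),("w",(50,-300,60),(68,420)),("w","piv",(522,542)),("w","tip",(222,630)),
]
def W(p,P):
    x,y,a=p[:3]; t=p[3]
    if P=="tip":P=(106,-100-165*np.cos(t),60+165*np.sin(t))
    if P=="piv":P=(106,-100,60)
    c,si=np.cos(a),np.sin(a)
    return np.array([x+c*P[0]-si*P[1],y+si*P[0]+c*P[1],P[2]])
def res(p,full=True):
    o=[]
    for k,P,q in F:
        cam,x0,y0,sc=C[k]
        # pixel-centre: resize maps p=(u+0.5)*s-0.5
        uv=np.array([x0+(q[0]+.5)/sc-.5,y0+(q[1]+.5)/sc-.5])
        b=p[4+2*base[k]:6+2*base[k]]
        o+=list(proj(cam,W(p,P))+b-uv)
    return np.r_[o,np.array(p[4:])/1.0] if full else np.array(o)
f=least_squares(res,[557,31,-.148,.7]+[0]*6,loss='soft_l1')
print(f.x.round(3),f.cost)
for (k,P,q),e in zip(F,res(f.x,False).reshape(-1,2)):print(k,P,e.round(1))
print("bar",W(f.x,(0,-300,60)),"hinge",W(f.x,(0,-100,60)),"tip",W(f.x,"tip"))
E
python3 fit2.py
```

```text
[ 5.57034e+02  2.81460e+01 -1.47000e-01  5.70000e-01  3.05000e-01
  4.52000e-01 -1.86000e-01 -6.40000e-02 -2.24000e-01  3.14000e-01] 44.70748181947585
d (130, 85, 12) [ 0.8 -0.1]
d (130, -245, 12) [-0.6 -0.8]
d (-130, 85, 12) [ 1.1 -0.2]
d (-130, -245, 12) [-0.1 -0.8]
d (-50, -300, 60) [-0.2  0.5]
D (50, -300, 60) [0.1 0.6]
d (-75, -255, 63) [-0.2  0.3]
d (75, -105, 63) [-0.7 -1. ]
d (0, 0, 82) [ 0.3 -0.2]
D tip [-1.2  1.3]
D piv [0.4 0. ]
s (130, 85, 12) [-1.8 -1.2]
s (-130, -245, 12) [ 1.  -1.1]
s (0, 0, 82) [-0.4  0.7]
S tip [ 2.6 -0.4]
S piv [1.  1.2]
s (75, -255, 63) [ 0.  -0.3]
s (-75, -255, 63) [-0.3  0.8]
s (50, -300, 60) [-1.1 -0.1]
s (-50, -300, 60) [0.1 0.4]
w (-75, -255, 63) [ 0.3 -0.6]
w (75, -255, 63) [0.8 0.2]
w (-50, -300, 60) [0.5 1.7]
w (50, -300, 60) [ 1.2 -1.1]
w piv [-2.9 -4. ]
w tip [-26.2   1.6]
bar [ 512.95598198 -268.59802628   60.        ] hinge [542.34147211 -70.76857203  60.        ] tip [ 626.7751156  -223.78757454  148.97833847]
```

```bash
sed -i 's/,("w","piv",(522,542)),("w","tip",(222,630))//' fit2.py; python3 fit2.py | grep -v "(.*,.*,"; python3 mv.py to 513 -268.5 130 -1.5708 0 -0.147
```

```text
[ 5.57969e+02  2.71090e+01 -1.50000e-01  6.42000e-01  5.28000e-01
  4.57000e-01 -1.56000e-01  1.80000e-01 -2.29000e-01  6.20000e-02] 11.531918691370617
D tip [-0.1  0.3]
D piv [0.2 0.1]
S tip [ 1.5 -2. ]
S piv [1.  1.2]
bar [ 513.15003353 -269.52385337   60.        ] hinge [543.0292285  -71.76836367  60.        ] tip [ 628.09033921 -218.31509631  158.74037977]
-0.0092 0.1329 -0.1931 -0.0 -0.006 -0.0
cmd [550.5 -78.8 262.9] [-1.571  0.    -0.148]  meas [550.3 -80.8 263.6] [-1.571e+00 -1.000e-03 -1.510e-01] F [0.  0.1 0.1] w 56.0 t 8.95
```

>>> {"method": "apply_moves", "body": {"deltas": "0.55 -0.002 0 -0.03 0 0 0; 0.55 -0.004 0 -0.07 0 0 0; 0.55 -0.006 0 -0.115 0 0 0; 0.55 -0.008 0.01 -0.16 0 0 0; 0.55 -0.0092 0.03 -0.193 0 0 0"}}

```text
clock: 9.45
eef_pos: [514.1, -270.3, 235.3]
orientation: [-1.573, -0.005, -0.147]
force: [1.7, 0.8, 0.8]
gripper_width: 42.4
```

>>> {"method": "apply_moves", "body": {"deltas": "0.55 0 0.03 0 0 0 0; 0.55 0 0.06 0 0 0 0; 0.55 0 0.08 0 0 0 0; 0.55 0 0.08 0 0 0 0; 0.55 0 0.08 0 0 0 0"}}

```text
clock: 9.95
eef_pos: [513.5, -267.5, 153.4]
orientation: [-1.57, 0.0, -0.146]
force: [0.6, 0.5, 0.8]
gripper_width: 42.2
```

```bash
python3 mv.py log "-0.0092 0.11 -0.193 0 0 0"; python3 - <<'E'
from h import *
w=grab("wrist","w8");d=grab("scene","s8");s=grab("side","sd8")
import pickle;pickle.dump((w,d,s),open("d8.pkl","wb"))
print(w['eye'],[proj(w,p).round(1) for p in ([513,-268.5,60],[463.5,-261,60],[562.5,-276,60])])
E
```

```text
cmd [ 513.  -268.4  152.9] [-1.571  0.    -0.148]  meas [ 513.5 -267.5  153.4] [-1.57   0.    -0.146] F [0.6 0.5 0.8] w 42.2 t 9.95
[ 432.02964175 -254.49412768  322.36229478] [array([254.2, 194.3]), array([254.3, 141.2]), array([254.1, 242.2])]
```

View pics/w8.png

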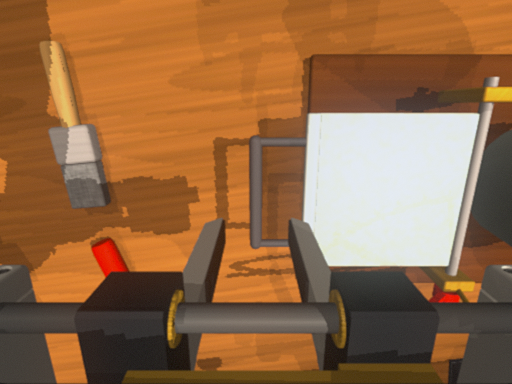

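View pics/s8.png

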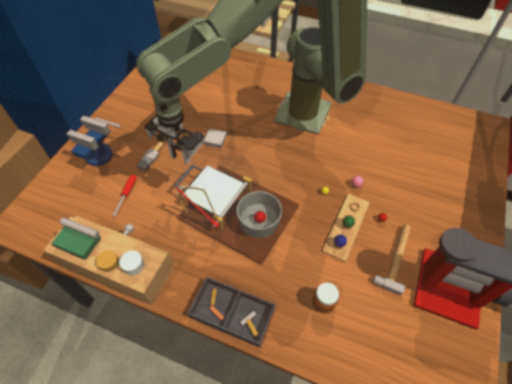

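View pics/sd8.png

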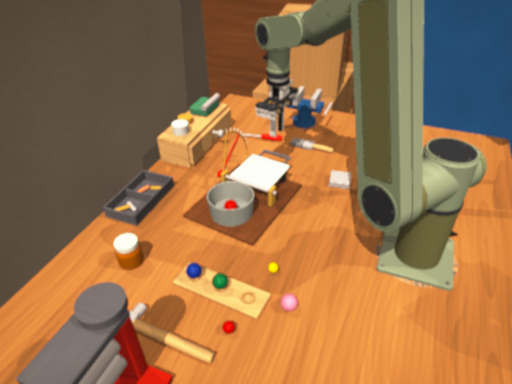

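>>> {"method": "apply_moves", "body": {"deltas": "0.55 0 0.025 0.0015 0 0 0; 0.55 0 0.055 0.0015 0 0 0; 0.55 0 0.08 0.0015 0 0 0; 0.55 0 0.1 0.0015 0 0 0; 0.55 0 0.1 0.0015 0 0 0"}}

```text
clock: 10.6
eef_pos: [511.8, -265.7, 51.1]
orientation: [-1.569, 0.004, -0.147]
force: [0.1, -0.0, -0.3]
gripper_width: 42.5
```

```bash
python3 mv.py log "0 0.1 0.0015 0 0 0"; python3 - <<'E'
from h import *
w=grab("wrist","w9")
E
```

```text
cmd [ 513.2 -266.9   52.9] [-1.571  0.    -0.148]  meas [ 511.8 -265.7   51.1] [-1.569  0.004 -0.147] F [ 0.1 -0.  -0.3] w 42.5 t 10.6
```

View pics/w9.png

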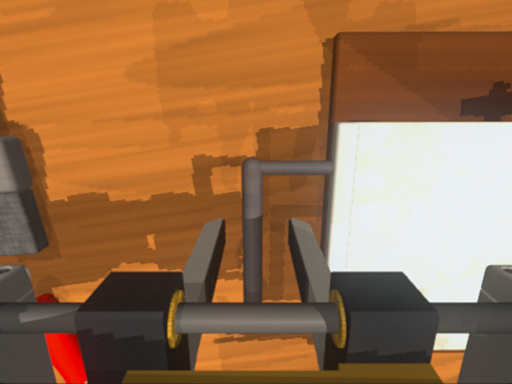

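>>> {"method": "apply_moves", "body": {"deltas": "1 0 0 0 0 0 0; 1 0 0 0 0 0 0; 1 0 0 0 0 0 0; 1 0 0 0 0 0 0; 1 0 0 0 0 0 0", "squeeze": 25}}

```text
clock: 11.15
eef_pos: [513.7, -268.6, 54.0]
orientation: [-1.574, -0.002, -0.147]
force: [-1.4, -3.7, 1.6]
gripper_width: 11.1
```

>>> {"method": "apply_moves", "body": {"deltas": "1 0 0 0 0 0 0; 1 0 0 0 0 0 0; 1 0 0 0 0 0 0; 1 0 0 0 0 0 0; 1 0 0 0 0 0 0"}}

```text
clock: 11.65
eef_pos: [513.7, -268.6, 54.0]
orientation: [-1.574, -0.002, -0.148]
force: [-1.8, -5.7, 3.4]
gripper_width: 11.0
```

>>> {"method": "apply_moves", "body": {"deltas": "1 0 -0.005 -0.0017 0 0 0; 1 0 -0.015 -0.0012 0 0 0; 1 0 -0.03 0.0006 0 0 0; 1 0 -0.045 0.0034 0 0 0; 1 0 -0.059 0.0072 0 0 0"}}

```text
clock: 12.15
eef_pos: [514.8, -260.2, 113.3]
orientation: [-1.572, -0.001, -0.148]
force: [2.9, -4.6, -2.1]
gripper_width: 11.2
```

```bash
python3 mv.py log "0 -0.059 0.0072 0 0 0"
```

```text
cmd [ 514.3 -259.8  111.9] [-1.571  0.    -0.148]  meas [ 514.8 -260.2  113.3] [-1.572e+00 -1.000e-03 -1.480e-01] F [ 2.9 -4.6 -2.1] w 11.2 t 12.15
```

>>> {"method": "apply_moves", "body": {"deltas": "1 0 -0.0189 0.0069 0 0 0; 1 0 -0.0368 0.0156 0 0 0; 1 0 -0.0506 0.0238 0 0 0; 1 0 -0.0604 0.0307 0 0 0; 1 0 -0.0604 0.0307 0 0 0"}}

```text
clock: 12.65
eef_pos: [519.3, -230.5, 175.5]
orientation: [-1.575, -0.003, -0.146]
force: [-0.5, -7.0, 2.6]
gripper_width: 11.4
```

>>> {"method": "apply_moves", "body": {"deltas": "1 0 0 0 0 0 0; 1 0 0 0 0 0 0; 1 0 0 0 0 0 0; 1 0 0 0 0 0 0; 1 0 0 0 0 0 0"}}

```text
clock: 13.15
eef_pos: [519.1, -231.6, 174.0]
orientation: [-1.575, -0.002, -0.148]
force: [0.4, -6.6, 3.5]
gripper_width: 10.6
```

```bash
python3 mv.py log "0 -0.0604 0.0307 0 0 0"; python3 - <<'E'
from h import *
w=grab("wrist","w10");d=grab("scene","s10");s=grab("side","sd10")
import pickle;pickle.dump((w,d,s),open("d10.pkl","wb"))
crop(d,165,130,265,230,7,"c10d");crop(s,200,110,300,210,7,"c10s")
E
```

```text
cmd [ 518.8 -229.4  172.3] [-1.571  0.    -0.148]  meas [ 519.1 -231.6  174. ] [-1.575 -0.002 -0.148] F [ 0.4 -6.6  3.5] w 10.6 t 13.15
```

View pics/c10d.png

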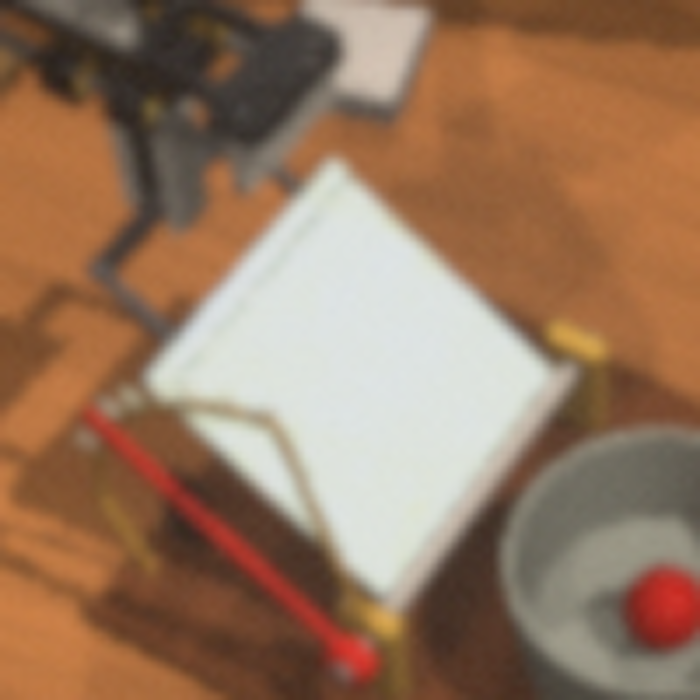

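View pics/c10s.png

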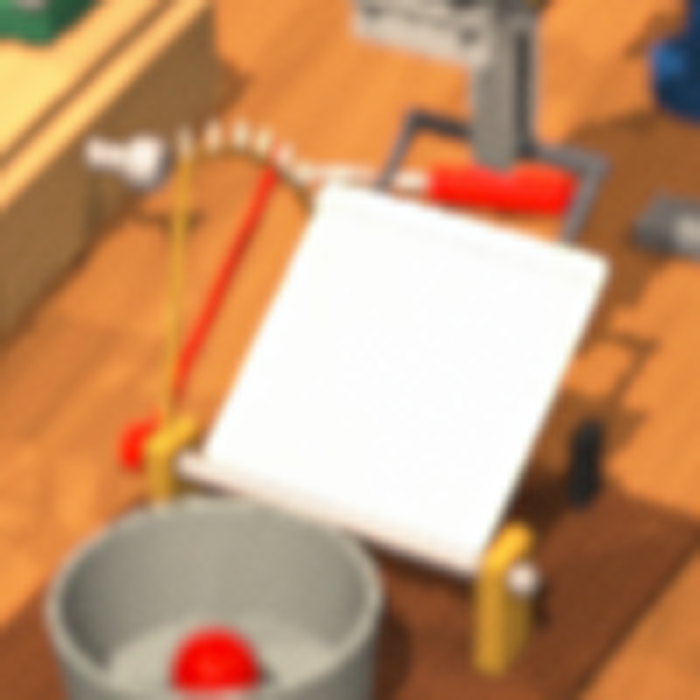

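View pics/w10.png

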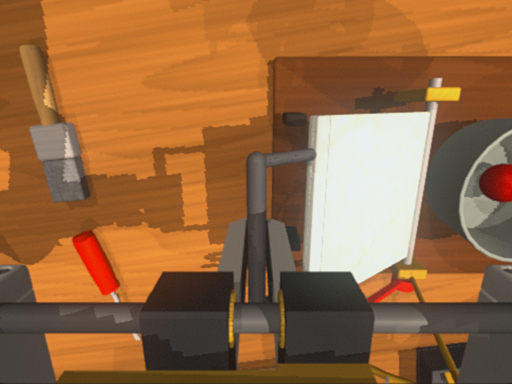

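```bash
cat > slope.py <<'E'
from h import *
import pickle,sys
from scipy.optimize import brentq
w,d,s=pickle.load(open(sys.argv[1],"rb"))
def dirang(c,X,t,r0,r1,off=3):
    a=-.148;x,y=557.6,28.3
    pts=[]
    for rr in(r0,r1):
        P=(X,-100-rr*np.cos(t)+off*np.sin(t),60+rr*np.sin(t)+off*np.cos(t))
        pts.append(proj(c,[x+np.cos(a)*P[0]-np.sin(a)*P[1],y+np.sin(a)*P[0]+np.cos(a)*P[1],P[2]]))
    v=pts[1]-pts[0]; return v,pts
def solve(c,X,meas,r0,r1,off):
    f=lambda t:(lambda v:(v[0]*meas[1]-v[1]*meas[0]))(dirang(c,X,t,r0,r1,off)[0])
    ts=np.linspace(.3,1.2,91);fs=[f(t) for t in ts]
    return [round(brentq(f,ts[i],ts[i+1]),3) for i in range(90) if fs[i]*fs[i+1]<0]
def fitline(pts):
    vx,vy,x0,y0=cv2.fitLine(np.float32(pts),cv2.DIST_HUBER,0,.01,.01).ravel();return np.array([vx,vy]),np.array([x0,y0])
for n,c in(("scene",d),("side",s)):
    im=c['image'].astype(float)
    # pointer: redness weighted centroid perpendicular to predicted line
    for nm,X,r0,r1,off in(("ptr",106,25,140,0),("edge+",75,25,140,3),("edge-",-75,25,140,3)):
        v,(p0,p1)=dirang(c,X,.65,r0,r1,off); u=v/np.linalg.norm(v); nrm=np.array([-u[1],u[0]])
        q=[];k=np.arange(-5 if nm=="ptr" else -7,5.01 if nm=="ptr" else 7.01,.25)
        for f in np.linspace(0,1,40):
            pts=p0+(p1-p0)*f+k[:,None]*nrm
            mx=pts[:,0].astype(np.float32)[None];my=pts[:,1].astype(np.float32)[None]
            prof=cv2.remap(np.float32(im),mx,my,cv2.INTER_LINEAR)[0]
            if nm=="ptr":
                g=prof[:,1]; wt=np.clip(np.median(g)*.6-g,0,None)+0; rd=(prof[:,0]-prof[:,1])>70; wt=wt*rd
                if wt.sum()>5:q.append(pts[0]+nrm*((wt*k).sum()/wt.sum()-k[0]))
            else:
                b=prof[:,2];g=np.abs(np.diff(b)); 
                if g.max()>8:
                    i=g.argmax();lo=max(0,i-4);ww=g[lo:i+5];q.append(pts[0]+nrm*((ww*(k[lo:lo+len(ww)]+.125)).sum()/ww.sum()-k[0]))
        if len(q)<8: print(n,nm,"few",len(q));continue
        m,x0=fitline(q); resid=np.abs([(y-x0)@np.array([-m[1],m[0]]) for y in q])
        print(n,nm,len(q),"dir",m.round(4),"res",np.median(resid).round(2),"t=",solve(c,X,m,r0,r1,off),"pred p0",p0.round(1),p1.round(1), "offs", ((x0-p0)@nrm).round(1))
E
python3 slope.py d10.pkl
```

```text
scene ptr few 0
scene edge+ 40 dir [0.7397 0.6729] res 0.2 t= [0.61] pred p0 [215.2 211.2] [189.  186.5] offs -0.7
scene edge- 40 dir [0.7212 0.6927] res 0.12 t= [0.613] pred p0 [240.  178.8] [216.  154.8] offs -0.2
side ptr 27 dir [ 0.4228 -0.9062] res 0.07 t= [0.633] pred p0 [223.4 168. ] [237.1 137.9] offs -0.2
side edge+ 40 dir [ 0.4276 -0.904 ] res 0.1 t= [0.615] pred p0 [230.7 170.2] [244.5 139.8] offs -0.3
side edge- 40 dir [ 0.4055 -0.9141] res 0.12 t= [0.627] pred p0 [270.1 183.5] [284.  151.4] offs 1.0
```

```bash
sed -i 's/g=prof\[:,1\]; wt=.*/g=prof[:,0]-1.5*prof[:,1]; wt=np.clip(g-np.median(g)-25,0,None)/' slope.py; python3 slope.py d10.pkl | cut -c1-90; python3 - <<'E'
import cv2
im=cv2.imread('pics/s10.png'); print(im[198:208,190:198,::-1].tolist()[4])
E
```

```text
scene ptr 40 dir [0.7374 0.6755] res 0.03 t= [0.634] pred p0 [209.3 218.5] [182.7 193.8] o
scene edge+ 40 dir [0.7397 0.6729] res 0.2 t= [0.61] pred p0 [215.2 211.2] [189.  186.5] o
scene edge- 40 dir [0.7212 0.6927] res 0.12 t= [0.613] pred p0 [240.  178.8] [216.  154.8]
side ptr 37 dir [ 0.4095 -0.9123] res 0.05 t= [0.661] pred p0 [223.4 168. ] [237.1 137.9] 
side edge+ 40 dir [ 0.4276 -0.904 ] res 0.1 t= [0.615] pred p0 [230.7 170.2] [244.5 139.8]
side edge- 40 dir [ 0.4055 -0.9141] res 0.12 t= [0.627] pred p0 [270.1 183.5] [284.  151.4
[[113, 45, 35], [139, 48, 41], [150, 52, 43], [134, 50, 43], [107, 49, 37], [89, 50, 37], [83, 54, 39], [81, 54, 39]]
```

>>> {"method": "apply_moves", "body": {"deltas": "1 0 -0.0016 0.0008 0 0 0; 1 0 -0.0032 0.0016 0 0 0; 1 0 -0.0048 0.0025 0 0 0; 1 0 -0.0048 0.0025 0 0 0; 1 0 -0.0048 0.0025 0 0 0"}}

```text
clock: 13.8
eef_pos: [519.5, -228.4, 178.4]
orientation: [-1.574, -0.002, -0.148]
force: [1.0, -6.7, 2.2]
gripper_width: 11.1
```

>>> {"method": "apply_moves", "body": {"deltas": "1 0 0 0 0 0 0; 1 0 0 0 0 0 0; 1 0 0 0 0 0 0; 1 0 0 0 0 0 0; 1 0 0 0 0 0 0"}}

```text
clock: 14.3
eef_pos: [519.5, -228.5, 178.3]
orientation: [-1.574, -0.002, -0.148]
force: [1.5, -6.5, 1.8]
gripper_width: 11.2
```

```bash
python3 mv.py log "0 -0.0048 0.0025 0 0 0"; python3 - <<'E'
from h import *
w=grab("wrist","w11");d=grab("scene","s11");s=grab("side","sd11")
import pickle;pickle.dump((w,d,s),open("d11.pkl","wb"))
E
python3 slope.py d11.pkl | cut -c1-90
```

```text
cmd [ 519.2 -226.9  177.1] [-1.571  0.    -0.148]  meas [ 519.5 -228.5  178.3] [-1.574 -0.002 -0.148] F [ 1.5 -6.5  1.8] w 11.2 t 14.3
scene ptr 40 dir [0.7378 0.6751] res 0.03 t= [0.632] pred p0 [209.3 218.5] [182.7 193.8] o
scene edge+ 40 dir [0.7321 0.6812] res 0.25 t= [0.637] pred p0 [215.2 211.2] [189.  186.5]
scene edge- 40 dir [0.7075 0.7067] res 0.15 t= [0.651] pred p0 [240.  178.8] [216.  154.8]
side ptr 37 dir [ 0.4088 -0.9126] res 0.05 t= [0.663] pred p0 [223.4 168. ] [237.1 137.9] 
side edge+ 40 dir [ 0.4121 -0.9111] res 0.1 t= [0.65] pred p0 [230.7 170.2] [244.5 139.8] 
side edge- 40 dir [ 0.3943 -0.919 ] res 0.15 t= [0.657] pred p0 [270.1 183.5] [284.  151.4
```

View pics/sd11.png

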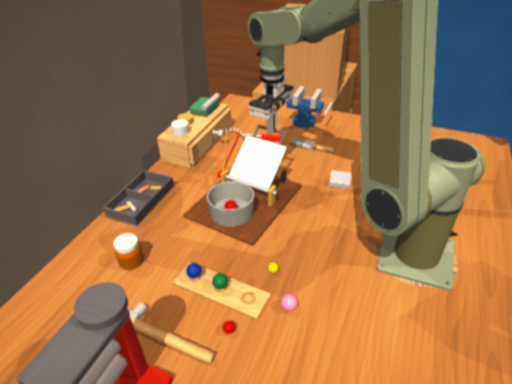

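```bash
python3 -c "
from cell import r
print(r.finish_job())"
```

```text
the job is handed in; nothing more can be done
None
```

I put the red ball on the pot's floor, lifted the flap to the pointer's slope and handed the job in at about 14.5 s with the gripper still holding the bar. The hand-in gives no verdict.

- **Ball:** I lowered it in about 1 mm steps until it touched the floor (about 6 N against the 15 N limit). I then let go with the fingers only partly open. Later pictures show it resting near the middle of the pot.
- **Flap:** In the last pictures from the scene and side cameras, the flap edges averaged 0.649 rad (0.637 to 0.657). The pointer averaged 0.648 rad (0.632 in scene, 0.663 in side). The grip is firm (11 mm opening) and the pose was still, with a steady sideways force of about 6.5 N. The bar is at about 184 mm.
- **Disagreement:** Arm kinematics put the flap at about 0.67 rad, roughly 0.02 above the camera figure. Earlier whole-scene fits put the pointer anywhere from 0.57 to 0.68 rad. The 0.57 fit used a misread tip point, since dropped. I relied on comparing the flap and pointer lines directly in each image, where they agree within about 0.02 rad (tolerance 0.07).
- **Everything else:** The other balls and loose items look unmoved in the last side picture, as far as it shows them. The pointer reads the same before and after the final adjustment.

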